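# Set the speed selector of a tube roller mixer and start it

## Task

On the tube roller mixer, push the blue speed selector round with a fingertip, click by click, until its pointer rests in the click at the orange dot, and only then press the green start button fully down and let it come back up. Do not pinch the selector, and leave the tubes, the jar and everything else on the bench where they are.

Things in the scene. Friction and masses are not known exactly. Their poses are not given: they have to be found in the camera images.
- mixer: Cream tube roller mixer, fixed to the bench, varying in place and yaw. Origin: at bench height; the housing spans x -140..160 mm, y -200..200 mm of its frame. Its -x side is the control side, which faces the robot; +y is its left seen from there, z up. Flat grey control deck at z = 60 mm, x -134..30 mm, mostly clear.
- rollers (a point): Centre of the top of the mixer's three black rubber rollers, which lie along its y behind the deck, x 44..140 mm in its frame. Roller tops 94 mm above the bench, the tubes on them reach 103 mm, the end blocks (|y| above 174 mm) 100 mm.
- selector_axis (a point): The vertical axis of the selector, at deck height (z = 60 mm above the bench); at (-55, 75) mm in the mixer's frame.
- selector (a joint): Angle of the selector (rad), growing clockwise seen from above. Nine clicks (detents) at 0, 0.524, 1.047 ... 4.189 (every 30 degrees), stops just beyond the ends. Pushed over half-way to the next click it snaps there by itself, ahead of the finger. Turning takes up to about 0.1 N m (3 to 4 N near the pointer's end), either way. It starts at click 0 or 1, seldom poised between.
- red_dot (a point): Red dot on the deck at click 0, 62 mm from the selector's axis, 120 degrees counter-clockwise of the mixer's +x. The pointer lies at it when joint selector reads 0; at click 4 the pointer points along the mixer's +x.
- pointer_tip (a point): Outer end of the selector's pointer, 50 mm from the axis, 30 mm above the deck. The selector is a blue disc (48 mm across, 10 mm high) with an upright radial wing from 20 mm behind the axis to 50 mm in front, 16 mm thick from 14 to 48 mm out, its top 34 mm above the deck with a white line; its outer part clears the deck by 7 mm.
- orange_dot: Flat orange dot, 11 mm across, 1.4 mm thick, printed on the deck by the click to be set, 62 mm from the selector's axis. Nine dots stand round the selector, one in line with each click: red at click 0, orange at click 3, 4, 5 or 6, the rest white. With the pointer set at it, the pointer's tip is 12 mm from it seen from above.
- start (a joint): Travel of the green start button (m): 0 up, 0.006 fully down (about 5 N); springs back up.
- start_top (a point): Centre of the top of the green start button (36 mm across) in its black housing, at (-55, -135) mm in the mixer's frame; it is pressed straight down.
- tube_a: Bystander: red-capped sample tube, 17 mm thick, 92 mm long, lying along the mixer's y between its front and middle rollers. Origin on its axis near the middle.
- tube_b: Bystander: blue-capped sample tube, same size, lying between the middle and rear rollers. Origin on its axis near the middle.
- sample_jar: Bystander: small white jar with a yellow lid, 32 mm across, 42 mm high, standing loose on the control deck at about (-105, -45) mm in the mixer's frame. Origin: centre of its underside.
- reagent_bottle: Bystander: white bottle with a blue cap, 64 mm across, 130 mm high, on the bench. Origin: centre of its underside.
- marker_pen: Bystander: marker pen lying on the bench, 135 mm long, 15 mm thick, along its x. Origin: under its middle.
- tube_rack: Bystander: steel rack of sample tubes, 100 x 200 mm, 90 mm high, on the bench. Origin: centre of its underside.
- tip_box: Bystander: yellow pipette-tip box with a clear lid, 85 x 120 mm, 70 mm high, on the bench. Origin: centre of its underside.

How it is judged:
By the outcome, as a careful person would: the job done as asked, in the order asked, and still so for the second after the job is handed in, with the robot touching nothing.
It also fails if it takes over 62 s, if anything falls off the work surface, if the arm or the gripper's body presses on something with over 40 N, if the wrist force passes 120 N, or if a joint passes its speed limit or range.

## Robot

A 6-joint arm with a two-finger parallel gripper is mounted at the origin on the work surface. World frame = base frame: x ahead of the robot, y to its left, z up, the work surface at z = 0. Lengths are in m, angles in rad, forces in N, time in s.
With the tool pointing down it reaches from about 0.3 to 0.85 m from the base axis. Payload 4.2 kg.
Tool frame: the origin (TCP) lies at the very end of the fingers, on their centre line; the grasp point (between the pads) lies 19 mm behind it; z points along the fingers, x is the direction in which the jaws open and shut, and the axes are right-handed (so a half turn about z gives the same grasp; the last joint's range is limited). The gripper opens to 91 mm and grips with 3 to 60 N. Pads are 32 mm wide; open, the fingers measure 118 mm over their backs; the gripper's body (76 mm by 178 mm) begins 60 mm behind the grasp point.
Start: joints at [1.264, 0.32, 1.565, -0, 1.257, -0.02], TCP at [0.163, 0.552, 0.214] pointing down, gripper open.
Joint ranges: [-3.11, 3.11], [-0.84, 2.01], [0.21, 2.61], [-1.34, 4.49], [0.05, 2.63], [-2.56, 2.56]. Speed limits (rad/s): [2.57, 2.57, 3.14, 3.14, 3.14, 3.14].

## Interface

Orientations are given as a unit quaternion [x, y, z, w].
In Python, from workcell import ctrl, grip, vision, ticket, current_time_s, current_joints, current_qvel, current_joint_torque, current_position, current_ee_rot, current_ft_force, current_torque, current_width gives the robot as it stands. Calls block until the motion is done:
- ctrl.goto(position, orientation): joint-space move of the TCP to a pose.
- ctrl.move_straight(position, v=0.15, rotation=None, max_force=None): straight line of the TCP; rotation=None keeps the orientation; v is the mean speed in m/s. With max_force (N) it stops when the force on the tool has changed by that much, and returns True; else False.
- ctrl.move_joints(angles): joint-space move.
- grip(opening, squeeze=None): finger opening in m; squeeze is the grip in N (None keeps the last); returns when the fingers have stopped.
- ctrl.sleep(seconds).
- ctrl.inverse_kinematics(position, orientation): joint angles nearest the present ones, or None.
- vision.snapshot(name): name is "scene" or "top" or "wrist"; returns a dict with "frame" (420x560x3 uint8, red, green, blue), "fov_y" (degrees; the focal length in pixels is half the picture's height over the tangent of half this angle, whatever the lens; pixels are square), "cx", "cy" (the principal point, pixels), "rvec" (rotation vector, rad) and "tvec" (3), from world to camera coordinates, as OpenCV has them. Camera axes: x right, y down, z forward; pixel columns grow to the right and rows downward; lengths in m; the calibration is good to about 2 mm. A picture is of the moment at which its call begins. There is no depth.
A pose or a line that the arm cannot do raises ctrl.Unreachable and nothing moves.
- ticket.sign_off(): hands the job in, once; it reports no verdict.
Readings, each from a call of its own:
- current_time_s(): time.
- current_joints(): joint angles.
- current_qvel(): joint speeds.
- current_joint_torque(): joint torques, N m.
- current_position(): TCP position.
- current_ee_rot(): TCP orientation.
- current_ft_force(): force on the tool from outside, world axes, zero at the start.
- current_torque(): the same for the moment, N m.
- current_width(): finger opening in m.
Only numpy, scipy, OpenCV 4.12 (cv2) and the standard library are available. Lean on these libraries where they do the work, as an engineer would, in place of code of your own. Each camera call takes 0.05 s, during which the arm holds its last target.

## Working session

There is one attempt and no reset: what is moved stays moved. The work goes in short steps, each a Python script; the robot and the scene stay as the last script left them, time stands still between calls to the robot, and variables do not carry over. Pictures are saved under pics/ and viewed, and the job is handed in when it is done.

```bash
ls; mkdir -p pics; python3 - <<'E'
from workcell import *
import cv2
for n in ["scene","top","wrist"]:
    s=vision.snapshot(n); cv2.imwrite(f"pics/{n}0.png",s["frame"][:,:,::-1]); print(n,s["fov_y"],s["cx"],s["cy"],s["rvec"],s["tvec"])
print(current_time_s(),current_position(),current_ee_rot(),current_width())
E
```

```text
pics
scene 51.01609503058108 285.47806713978326 214.2236851636923 [ 1.12143224  2.32815592 -1.00329795] [ 0.32363864 -0.22368453  1.70752555]
top 54.830303075806896 276.0140404793064 210.61106755742915 [ 2.18953413 -2.17035033  0.08703282] [-0.02772712  0.56375148  1.26416444]
wrist 69.89027883866282 280.58592179528114 210.99866388103072 [-2.35158128 -1.75793004 -0.21419101] [-0.57422351 -0.0262997   0.39068359]
0.15 [0.16254291 0.55116869 0.2133299 ] [ 8.00918100e-01  5.98773555e-01 -5.42325987e-04  3.64614910e-04] 0.09135000299794066
```

View pics/top0.png

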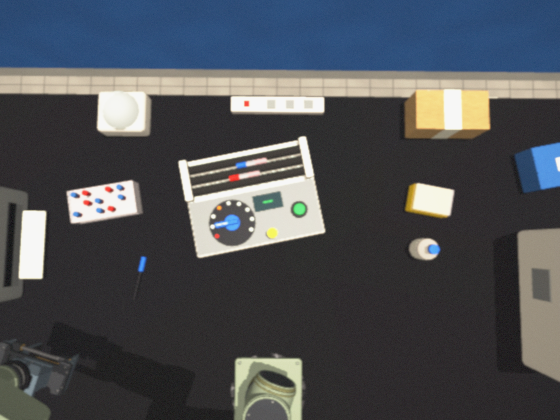

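View pics/scene0.png

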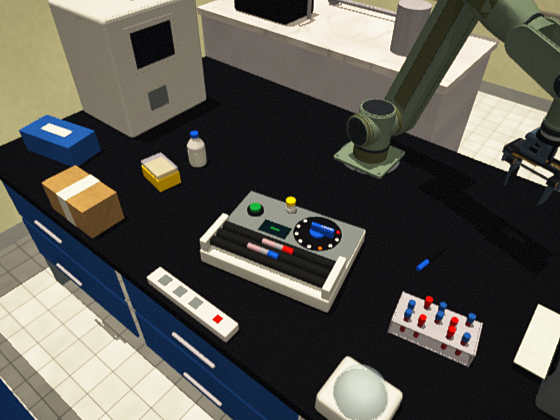

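View pics/wrist0.png

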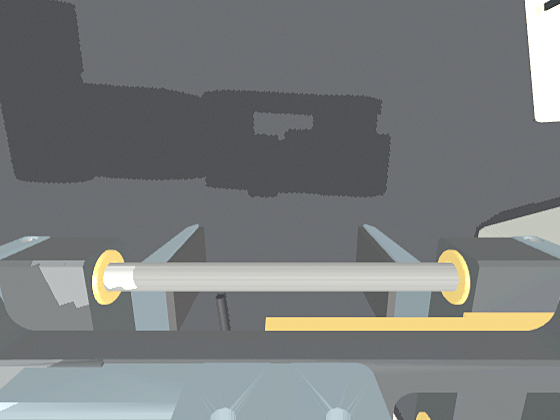

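The mixer sits near (255,205) in the top view, with the selector at (232,223), the orange dot near (219,208), the red dot near (217,236) and the green button at (299,209). I'll zoom in and fit the mixer's pose.

```bash
cat > h.py <<'E'
import numpy as np, cv2
from workcell import *
def cam(s):
    f=210/np.tan(np.radians(s["fov_y"])/2)
    K=np.array([[f,0,s["cx"]],[0,f,s["cy"]],[0,0,1]]); return K,np.array(s["rvec"],float),np.array(s["tvec"],float)
def unproj(s,uv,z):
    K,r,t=cam(s);R=cv2.Rodrigues(r)[0];C=-R.T@t
    d=R.T@np.linalg.solve(K,[uv[0],uv[1],1]);return C+d*(z-C[2])/d[2]
def proj(s,P):
    K,r,t=cam(s);return cv2.projectPoints(np.atleast_2d(P).astype(float),r,t,K,None)[0].reshape(-1,2)
E
python3 - <<'E'
from h import *
for n,(x0,x1,y0,y1) in {"top":(180,335,130,265),"scene":(195,375,185,315)}.items():
    s=vision.snapshot(n);im=s["frame"][:,:,::-1]
    cv2.imwrite(f"pics/{n}z.png",cv2.resize(im[y0:y1,x0:x1],None,fx=4.4,fy=4.4,interpolation=cv2.INTER_CUBIC))
    h=cv2.cvtColor(s["frame"],cv2.COLOR_RGB2HSV)
    for c,(a,b) in {"green":((50,120,60),(75,255,255)),"orange":((8,150,120),(20,255,255)),"red":((0,150,100),(5,255,255)),"yellow":((24,130,120),(35,255,255)),"blue":((100,150,80),(125,255,255))}.items():
        m=cv2.inRange(h,a,b);M=np.zeros_like(m);M[y0:y1,x0:x1]=m[y0:y1,x0:x1]
        k,_,st,ce=cv2.connectedComponentsWithStats(M)
        for i in range(1,k):
            if st[i,4]>4: print(n,c,st[i,4],ce[i].round(1), unproj(s,ce[i],.0614).round(4))
E
```

```text
top green 25 [267.4 201.1] [0.5901 0.0042 0.0614]
top green 109 [298.9 208.6] [ 0.5676 -0.0934  0.0614]
top orange 13 [218.6 207.7] [0.5683 0.1543 0.0614]
top red 62 [233.3 177.4] [0.6631 0.1105 0.0614]
top red 14 [216.5 235.5] [0.4827 0.1591 0.0614]
top yellow 62 [271.5 233. ] [ 0.4918 -0.0096  0.0614]
top blue 47 [240.7 164.6] [0.7034 0.0884 0.0614]
top blue 193 [231.4 222.4] [0.5232 0.1141 0.0614]
scene green 87 [255. 207.] [ 0.5518 -0.1028  0.0614]
scene green 28 [274.5 228.4] [0.5874 0.0053 0.0614]
scene orange 14 [319.5 247.7] [0.5669 0.1553 0.0614]
scene red 12 [337.7 231.8] [0.4792 0.1604 0.0614]
scene red 73 [287.4 249.3] [0.63   0.0873 0.0614]
scene yellow 59 [290.3 199.7] [ 0.4532 -0.0383  0.0614]
scene blue 279 [319.9 230.8] [0.5095 0.1169 0.0614]
scene blue 75 [272.7 254. ] [0.6707 0.0663 0.0614]
```

View pics/topz.png

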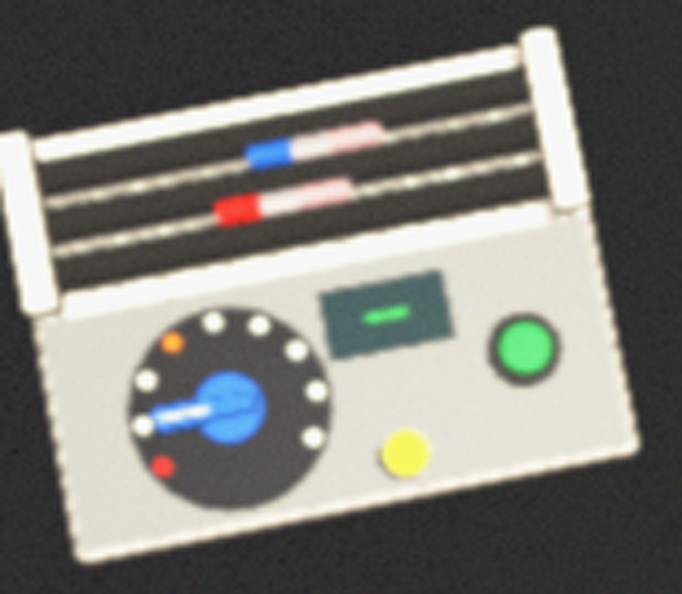

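View pics/scenez.png

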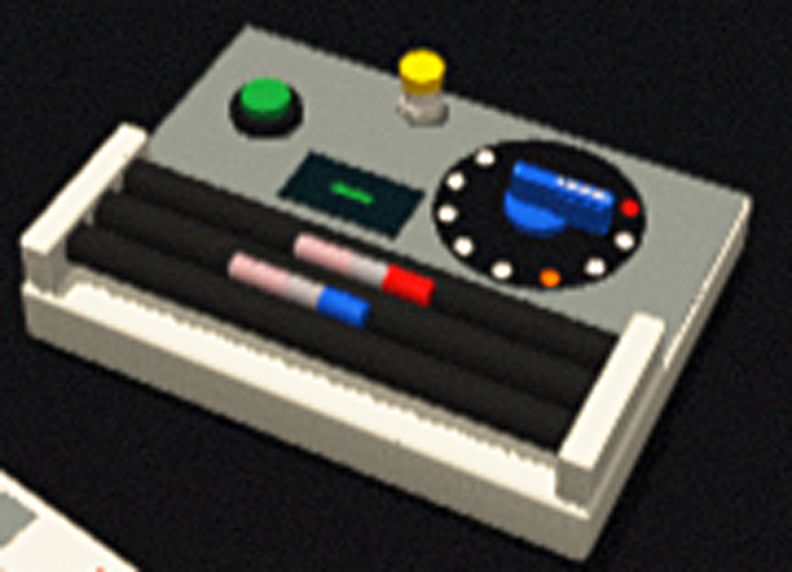

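Both views agree. The red dot is click 0, the pointer is at about click 1, and orange is click 3, the fourth dot clockwise. Next I'll fit the mixer's pose from the dots in both cameras, plus the pointer's angle and the button's height.

```bash
cat >> h.py <<'E'
def blobs(s,box,a,b,mn=4,ch=None):
    h=cv2.cvtColor(s["frame"],cv2.COLOR_RGB2HSV); m=cv2.inRange(h,a,b);M=np.zeros_like(m);x0,x1,y0,y1=box
    M[y0:y1,x0:x1]=m[y0:y1,x0:x1]
    k,_,st,ce=cv2.connectedComponentsWithStats(M); return [(st[i,4],ce[i]) for i in range(1,k) if st[i,4]>=mn]
BOX={"top":(180,335,130,265),"scene":(195,375,185,315)}
def W(p,q):
    c,s=np.cos(p[2]),np.sin(p[2]); q=np.atleast_2d(q); return np.c_[p[0]+c*q[:,0]-s*q[:,1],p[1]+s*q[:,0]+c*q[:,1],q[:,2]]
def dots(): 
    a=np.radians(120-30*np.arange(9)); return np.c_[-.055+.062*np.cos(a),.075+.062*np.sin(a),np.full(9,.0614)]
E
cat > fit.py <<'E'
from h import *
from scipy.optimize import least_squares
S={n:vision.snapshot(n) for n in BOX}
p=np.array([.6,0,np.arctan2(-.0934-.1141,.5676-.5232)+np.pi/2])
# rough: selector axis
ax=np.array([.5235,.113]); c,s_=np.cos(p[2]),np.sin(p[2]); p[:2]=ax-[c*-.055-s_*.075, s_*-.055+c*.075]
for it in range(4):
    obs=[]
    for n,s in S.items():
        pr=proj(s,W(p,dots()))
        for i in range(9):
            if i==0: bl=blobs(s,BOX[n],(0,150,100),(5,255,255))
            elif i==3: bl=blobs(s,BOX[n],(8,150,120),(20,255,255))
            else: bl=[b for b in blobs(s,BOX[n],(0,0,150 if n=="top" else 140),(180,70,255)) if b[0]<60]
            d=[(np.linalg.norm(b[1]-pr[i]),b[1]) for b in bl]
            if d:
                d=min(d,key=lambda t:t[0])
                if d[0]<(6 if it==0 else 3): obs.append((n,i,d[1]))
    off={}
    def res(p):
        return np.concatenate([(proj(S[n],W(p[:3],dots()[i]))[0]-uv) for n,i,uv in obs])
    for sub in (["top","scene"],["top"],["scene"]):
        o=[x for x in obs if x[0] in sub]
        if len(o)<3: continue
        f=least_squares(lambda q:np.concatenate([proj(S[n],W(q,dots()[i]))[0]-uv for n,i,uv in o]),p,loss="soft_l1")
        if len(sub)==2: pn=f.x
        if it==3: print(sub,len(o),f.x.round(4),np.abs(f.fun).max().round(2),[x[1] for x in o])
    p=pn
np.save("pose.npy",p)
print("axis",W(p,[-.055,.075,.06]),"start",W(p,[-.055,-.135,.08]))
for n,s in S.items():
    g=max(blobs(s,BOX[n],(50,120,60),(75,255,255)),key=lambda t:t[0])[1]
    print(n,"green",g,[(z,proj(s,W(p,[-.055,-.135,z]))[0].round(1)) for z in (.07,.08,.09)])
    pr=proj(s,W(p,[-.055-.14+.06,-.2,.06]))
    im=s["frame"][:,:,::-1].copy()
    im=cv2.resize(im,None,fx=4,fy=4,interpolation=cv2.INTER_CUBIC)
    for k in range(0,9):
        cv2.circle(im,tuple(((proj(s,W(p,dots()[k]))[0]+.5)*4-.5).astype(int)),4,(255,0,255),1)
    for th,col in ((0.524,(0,255,255)),):
        a=np.radians(120)-th
        for r,z in ((.05,.094),(-.02,.094)):
            cv2.circle(im,tuple(((proj(s,W(p,[-.055+r*np.cos(a),.075+r*np.sin(a),z]))[0]+.5)*4-.5).astype(int)),4,col,1)
    cv2.circle(im,tuple(((proj(s,W(p,[-.055,-.135,.08]))[0]+.5)*4-.5).astype(int)),4,(255,0,255),1)
    x0,x1,y0,y1=BOX[n]
    cv2.imwrite(f"pics/{n}fit.png",im[4*y0:4*y1,4*x0:4*x1])
E
python3 fit.py
```

```text
['top', 'scene'] 11 [0.5903 0.0514 0.2045] 0.87 [0, 3, 0, 1, 2, 3, 4, 5, 6, 7, 8]
['scene'] 9 [0.5901 0.0517 0.2088] 0.26 [0, 1, 2, 3, 4, 5, 6, 7, 8]
axis [[0.52124227 0.11366805 0.06      ]] start [[ 0.5638855  -0.09195674  0.08      ]]
top green [298.91818182 208.57272727] [(0.07, array([298.6, 209.6])), (0.08, array([298.8, 209.3])), (0.09, array([299., 209.]))]
scene green [255. 207.] [(0.07, array([255. , 208.4])), (0.08, array([254.9, 206. ])), (0.09, array([254.8, 203.6]))]
```

View pics/topfit.png

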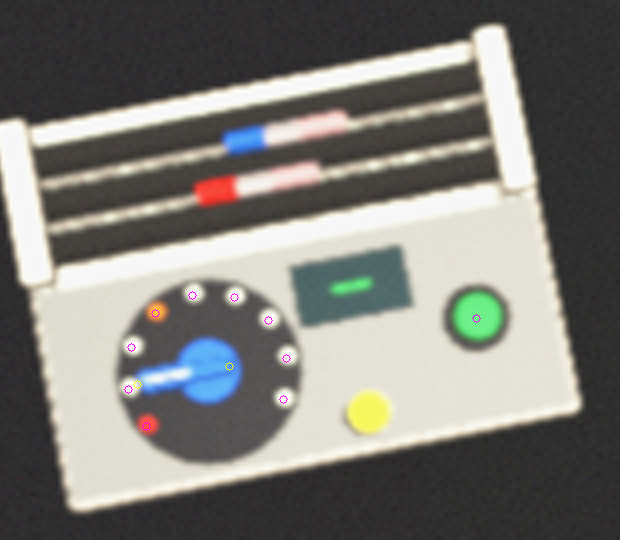

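View pics/scenefit.png

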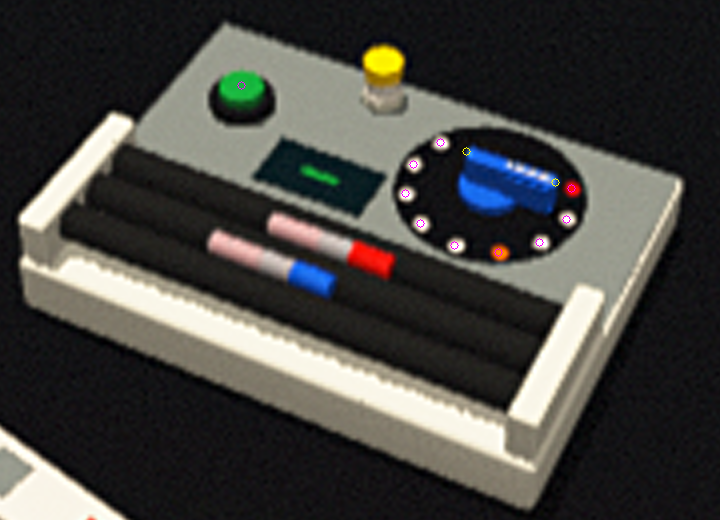

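The fit is good, with reprojection under 1 px and the pointer at click 1. Next I'll close the fingers and approach on the counter-clockwise side of the pointer.

```bash
cat >> h.py <<'E'
from scipy.spatial.transform import Rotation as Rn
def quat(phi):
    c,s=np.cos(phi),np.sin(phi); return Rn.from_matrix(np.c_[[c,s,0],[s,-c,0],[0,0,-1]]).as_quat()
def finger(p,thdeg,z,r=.036,off=.0215,flip=0):
    a=np.radians(120-thdeg); u=np.array([np.cos(a),np.sin(a)]); t=np.array([np.sin(a),-np.cos(a)])
    q=np.array([-.055,.075])+r*u-off*t
    return W(p,[q[0],q[1],z])[0], quat(p[2]+np.arctan2(t[1],t[0])+flip*np.pi)
E
python3 - <<'E'
from h import *
p=np.load("pose.npy")
for fl in (0,1):
    for th in (3,45,80):
        P,q=finger(p,th,.15,flip=fl); print(fl,th,P.round(3),ctrl.inverse_kinematics(P,q))
E
```

```text
0 3 [0.482 0.128 0.15 ] [ 2.37134747e-01  2.53229518e-01  1.83326919e+00 -4.44089210e-16
  1.05509395e+00 -4.38589280e-01]
0 45 [0.502 0.151 0.15 ] [ 2.70036765e-01  2.90894932e-01  1.77860066e+00 -4.44089210e-16
  1.07209706e+00  3.27351023e-01]
0 80 [0.527 0.155 0.15 ] [ 2.65706380e-01  3.28073929e-01  1.72261072e+00 -4.44089210e-16
  1.09090800e+00  9.33885877e-01]
1 3 [0.482 0.128 0.15 ] None
1 45 [0.502 0.151 0.15 ] None
1 80 [0.527 0.155 0.15 ] [ 2.65706380e-01  3.28073929e-01  1.72261072e+00 -4.44089210e-16
  1.09090800e+00 -2.20770678e+00]
```

```bash
python3 - <<'E'
from h import *
p=np.load("pose.npy")
grip(0.0,squeeze=10)
P,q=finger(p,3,.19); ctrl.goto(P,q)
print(current_time_s(),current_position(),P,current_width(),current_ft_force())
s=vision.snapshot("wrist"); im=s["frame"][:,:,::-1].copy()
for d in dots(): 
    u=proj(s,W(p,d))[0]; cv2.circle(im,tuple(np.clip(u,-999,999).astype(int)),4,(255,0,255),1)
for th in (30,):
    a=np.radians(120-th)
    for r in (.05,-.02):
        u=proj(s,W(p,[-.055+r*np.cos(a),.075+r*np.sin(a),.094]))[0]; cv2.circle(im,tuple(np.clip(u,-999,999).astype(int)),4,(0,255,255),1)
cv2.imwrite("pics/w1.png",im)
E
```

```text
3.6333 [0.48190078 0.12906954 0.19007219] [0.48195015 0.12830976 0.19      ] 0.000643505393522663 [-0.48985655 -0.04797559  0.41483823]
```

View pics/w1.png

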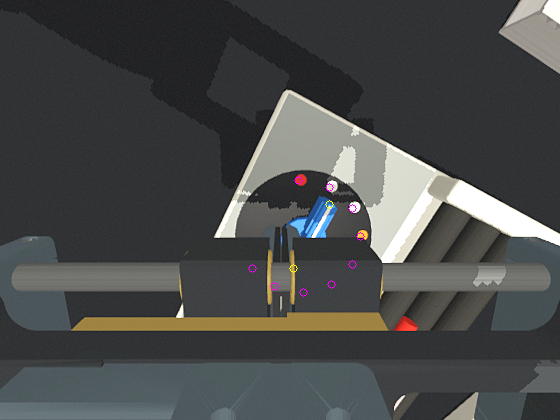

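The wrist view agrees to about 2 px: red dot at (300,180), orange at (362,235), and the pointer tip at (329,204) on click 1. I'll descend and push towards click 2 in small arc steps.

```bash
cat >> h.py <<'E'
def arc(p,ths,z=.078,v=.03,maxN=12):
    for th in ths:
        P,q=finger(p,th,z); hit=ctrl.move_straight(P,v=v,rotation=q,max_force=maxN)
        f=current_ft_force(); a=np.radians(120-th); t=np.array([np.sin(a),-np.cos(a)]);c,s=np.cos(p[2]),np.sin(p[2])
        tw=np.array([c*t[0]-s*t[1],s*t[0]+c*t[1]])
        print(th,"t=%.2f"%current_time_s(),"tang %.2f"%(f[:2]@tw),f.round(1),"err mm",((current_position()-P)*1e3).round(1),hit)
        if hit: break
E
python3 - <<'E'
from h import *
p=np.load("pose.npy")
P,q=finger(p,3,.078); print(ctrl.move_straight(P,v=.15,rotation=q,max_force=8),current_ft_force().round(2))
arc(p,list(range(7,49,3)))
s=vision.snapshot("wrist"); cv2.imwrite("pics/w2.png",s["frame"][:,:,::-1])
s=vision.snapshot("scene");x0,x1,y0,y1=BOX["scene"]; cv2.imwrite("pics/s2.png",cv2.resize(s["frame"][y0:y1,x0:x1,::-1],None,fx=4,fy=4,interpolation=2))
E
```

```text
False [ 0.08 -0.44 -0.36]
7 t=4.83 tang -0.88 [-0.4 -1.   0.3] err mm [0.7 0.2 0.9] False
10 t=5.08 tang 0.71 [ 0.7  0.2 -0.5] err mm [ 0.2 -0.   0.4] False
13 t=5.33 tang -0.79 [-0.7 -0.3 -0.1] err mm [ 0.  -0.1  0.1] False
16 t=5.58 tang -1.34 [-1.2 -0.5 -0.1] err mm [-0.  -0.1  0. ] False
19 t=5.83 tang 0.07 [ 0.2 -0.2  0.3] err mm [-0.1 -0.1 -0. ] False
22 t=6.08 tang 0.52 [0.2 1.1 0.2] err mm [-0.1 -0.1 -0. ] False
25 t=6.33 tang -0.59 [-0.2 -1.3  0.8] err mm [-0.1 -0.1 -0. ] False
28 t=6.58 tang -0.39 [-0.5  0.6  0. ] err mm [-0.1 -0.1 -0. ] False
31 t=6.83 tang 0.34 [ 0.   1.8 -0.3] err mm [-0.1 -0.1 -0. ] False
34 t=7.08 tang 0.80 [ 0.8 -0.  -0.2] err mm [-0.1 -0.1  0. ] False
37 t=7.33 tang -0.42 [-0.3 -1.   0.5] err mm [-0.3 -0.1 -0.1] False
40 t=7.58 tang -1.75 [-1.7 -0.9  0.4] err mm [-0.6 -0.2 -0.2] False
43 t=7.83 tang -0.79 [-0.8 -0.6 -0.3] err mm [-0.1  0.  -0.1] False
46 t=8.08 tang -0.41 [-0.4  0.1 -0.3] err mm [0.3 0.1 0.1] False
```

View pics/w2.png

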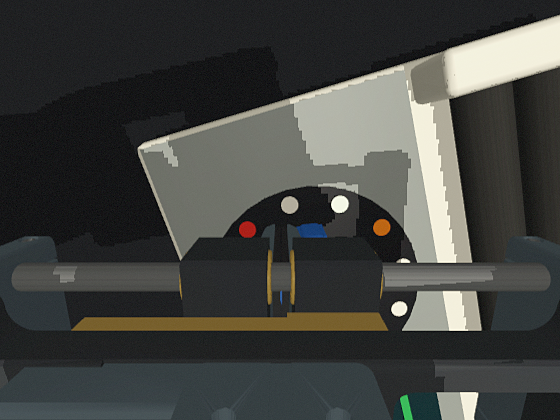

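View pics/s2.png

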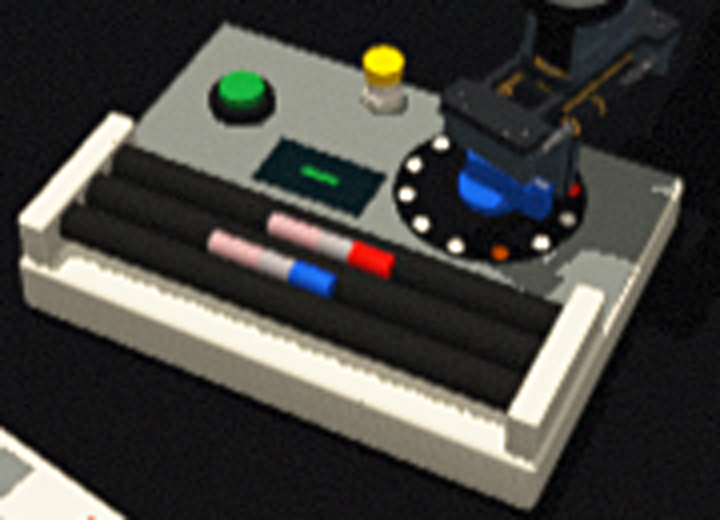

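The pointer is between click 1 and click 2, with contact starting at a finger angle of about 35°. I'll keep going in 2° steps with force averaging, watching for the snap.

```bash
cat >> h.py <<'E'
def look(tag):
    for n in ("wrist","scene","top"):
        s=vision.snapshot(n); im=s["frame"][:,:,::-1]
        if n!="wrist":
            x0,x1,y0,y1=BOX[n]; im=cv2.resize(im[y0:y1,x0:x1],None,fx=4,fy=4,interpolation=2)
        cv2.imwrite(f"pics/{tag}_{n}.png",im)
E
python3 - <<'E'
from h import *
p=np.load("pose.npy")
arc(p,list(range(48,57,2)),v=.02)
look("a")
E
```

```text
48 t=8.43 tang 0.00 [ 0.  -0.  -0.1] err mm [0.3 0.  0.1] False
50 t=8.68 tang 0.70 [0.7 0.1 0.3] err mm [ 0.3 -0.1  0.1] False
52 t=8.93 tang 0.35 [ 0.5  0.7 -0. ] err mm [ 0.2 -0.   0. ] False
54 t=9.18 tang -0.44 [-0.4  0.2  0.8] err mm [ 0.1 -0.   0. ] False
56 t=9.43 tang -0.19 [-0.2 -0.2  0. ] err mm [-0. -0. -0.] False
```

View pics/a_wrist.png

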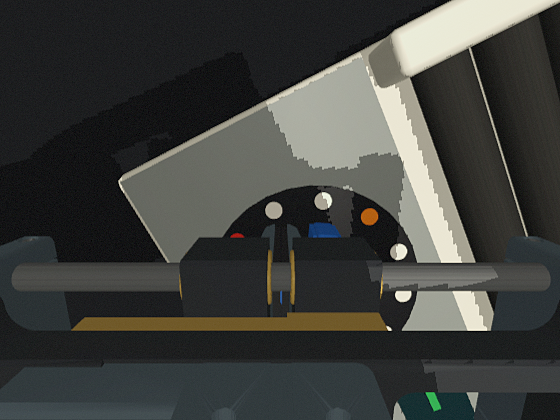

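View pics/a_scene.png

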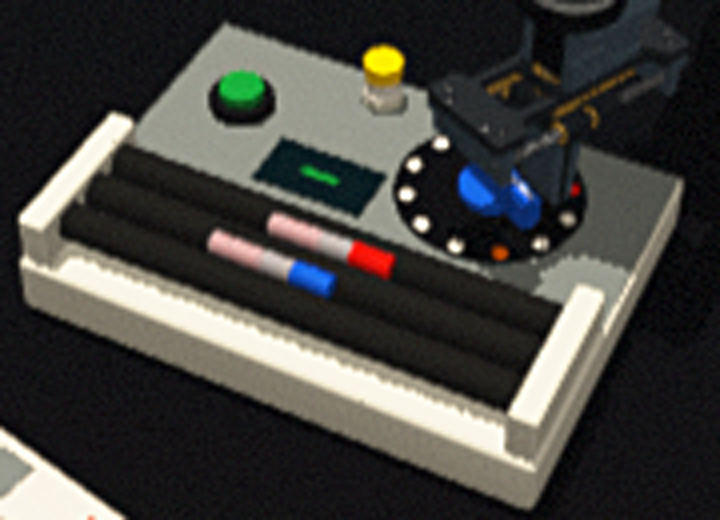

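The pointer is now at click 2, pointing at the white dot at (323,201) in the wrist view, and the finger is touching nothing. Next is click 3, stopping as soon as it snaps.

```bash
python3 - <<'E'
from h import *
p=np.load("pose.npy")
arc(p,[59,62,64,66,68,70,72,74],v=.02)
look("b")
E
```

```text
59 t=9.84 tang -0.24 [-0.1  0.4 -0.4] err mm [0. 0. 0.] False
62 t=10.10 tang 0.13 [ 0.1 -0.1 -0.3] err mm [-0.1 -0.  -0. ] False
64 t=10.35 tang -0.76 [-0.7  0.4 -0.5] err mm [-0.1 -0.  -0. ] False
66 t=10.60 tang 0.52 [-0.  -1.3  0.1] err mm [-0.4 -0.1 -0.1] False
68 t=10.85 tang -2.98 [-2.3  2.   0. ] err mm [-0.5 -0.1 -0.1] False
70 t=11.10 tang -1.98 [-2.   0.5 -0.2] err mm [-0.1 -0.  -0.1] False
72 t=11.35 tang -0.64 [-0.9 -0.4 -0.5] err mm [ 0.2 -0.   0. ] False
74 t=11.60 tang -0.06 [-0.2 -0.2  0.4] err mm [0.3 0.  0.1] False
```

View pics/b_wrist.png

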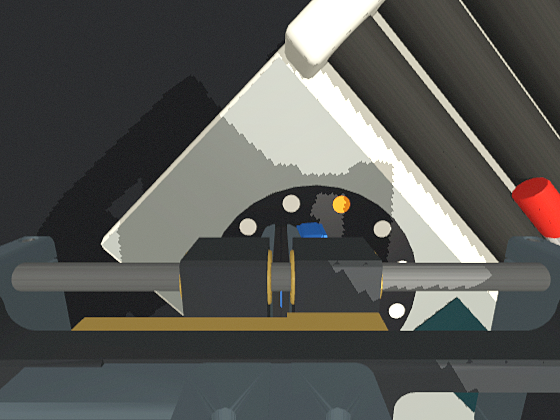

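View pics/b_scene.png

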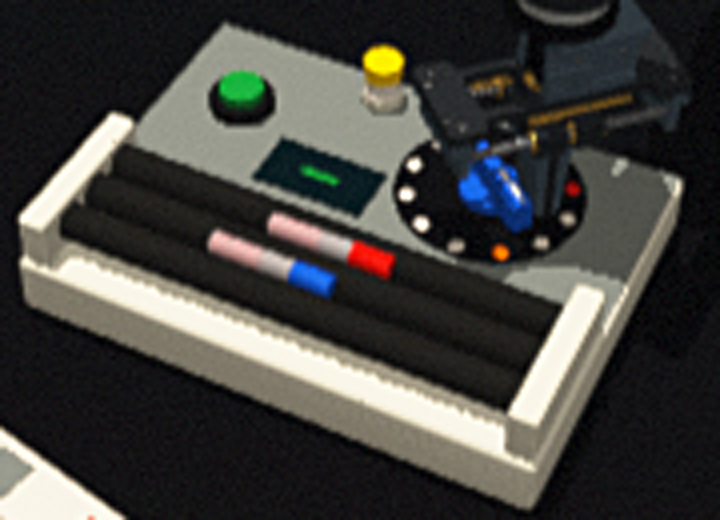

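The pointer is half-way, at (311,231) between dots 2 and 3, and just on the crest. I'll nudge it in small steps, as with the first click.

```bash
python3 - <<'E'
from h import *
p=np.load("pose.npy")
ims=[]
for t in (76,78,80):
    arc(p,[t],v=.02); ctrl.sleep(.2)
    ims.append(vision.snapshot("wrist")["frame"][150:330,180:440,::-1])
print(current_ft_force().round(2))
cv2.imwrite("pics/c.png",np.hstack(ims))
E
```

```text
76 t=12.00 tang -0.44 [-0.6 -0.1 -0.2] err mm [0.2 0.  0.1] False
78 t=12.50 tang 0.14 [0.6 0.6 0.4] err mm [ 0.1 -0.1  0. ] False
80 t=13.00 tang 0.81 [ 0.2 -1.1  0.4] err mm [ 0.1 -0.   0. ] False
[-0.08  0.88  0.1 ]
```

View pics/c.png

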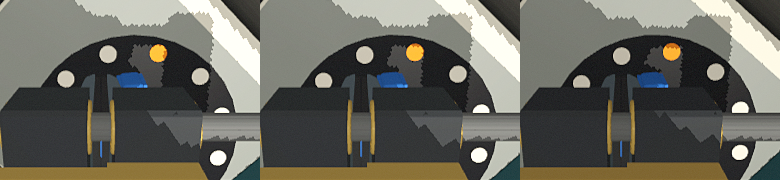

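I need numbers here because of parallax, so I'll project the pointer's model into this wrist view for several angles.

```bash
cat >> h.py <<'E'
def wing(p,th):
    a=np.radians(120-th); u=np.array([np.cos(a),np.sin(a)]); t=np.array([np.sin(a),-np.cos(a)]); c=np.array([-.055,.075])
    return W(p,[[*(c+r*u+w*t),.094] for r,w in ((-.02,.008),(.048,.008),(.048,-.008),(-.02,-.008))])
def overlay(p,n,ths,fn,crop=None,k=1):
    s=vision.snapshot(n); im=cv2.resize(s["frame"][:,:,::-1],None,fx=k,fy=k,interpolation=2)
    for th,col in zip(ths,((0,255,255),(255,0,255),(0,255,0))):
        cv2.polylines(im,[((proj(s,wing(p,th))+.5)*k-.5).astype(int).clip(-3000,3000)],True,col,1)
    if crop: x0,x1,y0,y1=crop; im=im[y0*k:y1*k,x0*k:x1*k]
    cv2.imwrite(fn,im)
E
python3 - <<'E'
from h import *
p=np.load("pose.npy")
overlay(p,"wrist",(75,82,90),"pics/d_w.png",(180,440,150,330),3)
overlay(p,"scene",(75,82,90),"pics/d_s.png",(280,350,205,260),10)
overlay(p,"top",(75,82,90),"pics/d_t.png",(200,270,190,250),10)
E
```

```text
(no output)
```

View pics/d_w.png

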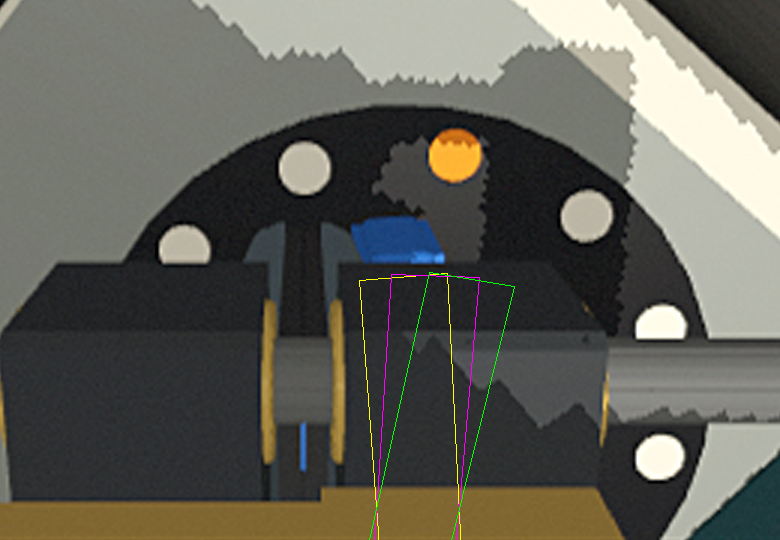

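View pics/d_s.png

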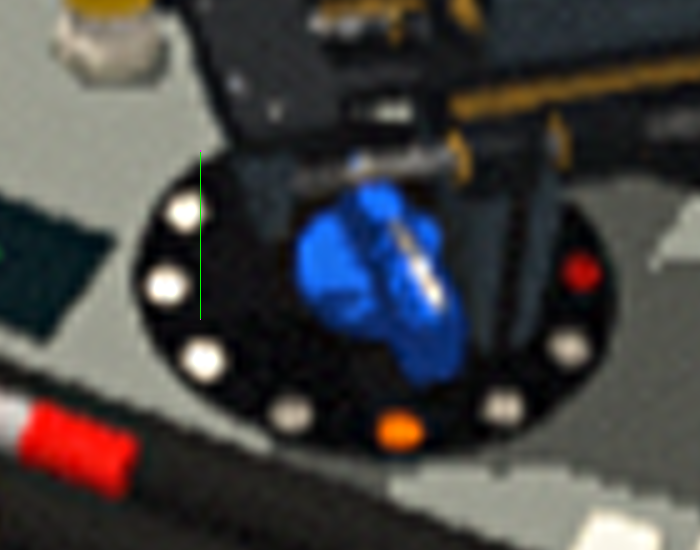

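View pics/d_t.png

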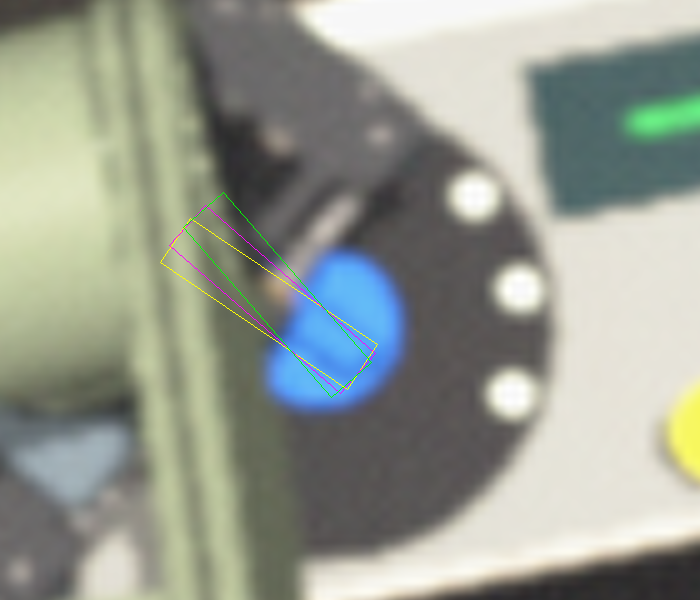

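The fingertips are slimmer than assumed, about 20 mm closed. The pointer therefore lags the commanded angle by about 5°, putting it at roughly 75°, right on the crest. I'll push a little further.

```bash
python3 - <<'E'
from h import *
p=np.load("pose.npy")
ims=[]
for t in (81.5,83,84.5):
    arc(p,[t],v=.02); ctrl.sleep(.15)
    ims.append(vision.snapshot("wrist")["frame"][150:330,180:440,::-1])
cv2.imwrite("pics/e.png",np.hstack(ims))
overlay(p,"wrist",(75,82,90),"pics/e_w.png",(180,440,150,330),3)
E
```

```text
81.5 t=13.65 tang -0.49 [-0.7 -0.1  0.7] err mm [0. 0. 0.] False
83 t=14.10 tang 0.32 [ 0.4 -0.   1. ] err mm [0. 0. 0.] False
84.5 t=14.55 tang 0.23 [-0.6 -0.9  0.3] err mm [ 0. -0.  0.] False
```

View pics/e.png

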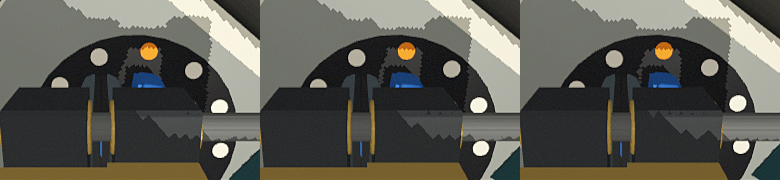

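View pics/e_w.png

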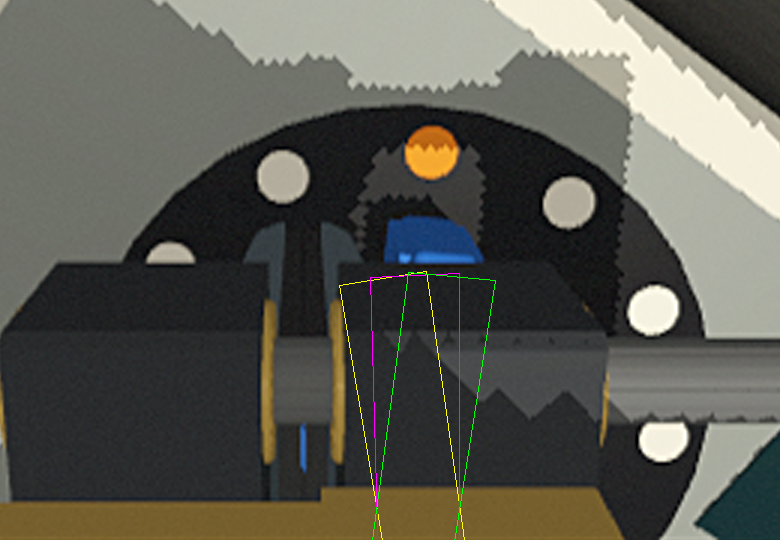

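It snapped: the pointer is ahead of the finger and lines up with the orange dot. I'll back off, lift clear and check from all views.

```bash
python3 - <<'E'
from h import *
p=np.load("pose.npy")
arc(p,[70],v=.06)
P=current_position(); P[2]=.19; ctrl.move_straight(P,v=.2)
# hover near button, at height; view selector
Q=W(p,[-.055,-.135,.17])[0]; _,q=finger(p,30,.1)
ctrl.goto(Q,q); print(current_time_s(),current_position(),Q)
overlay(p,"wrist",(),"pics/f_w.png")
overlay(p,"scene",(75,90,105),"pics/f_s.png",(280,350,205,260),8)
overlay(p,"top",(75,90,105),"pics/f_t.png",(200,270,190,250),8)
E
sed -i 's/clip(-3000,3000)/clip(-9000,9000)/' h.py
python3 -c "
from h import *
p=np.load('pose.npy')
overlay(p,'scene',(75,90,105),'pics/f_s.png',(240,350,190,260),7)"
```

```text
70 t=15.20 tang 0.21 [-0.1 -0.7 -0.3] err mm [0.2 0.1 0.1] False
16.975 [ 0.56348674 -0.0913166   0.16912977] [ 0.5638855  -0.09195674  0.17      ]
```

View pics/f_w.png

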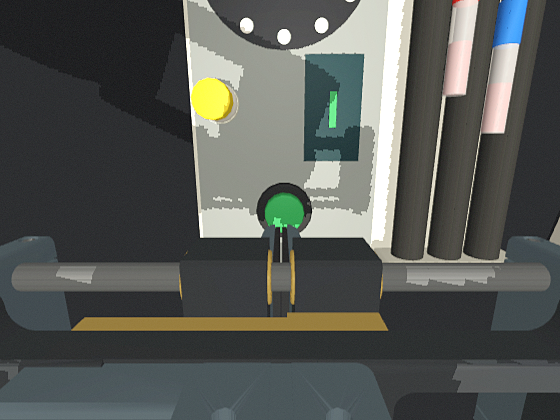

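View pics/f_s.png

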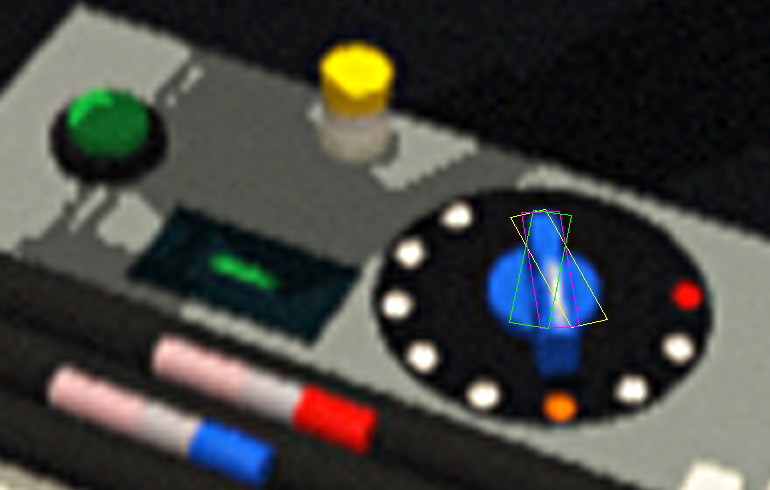

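View pics/f_t.png

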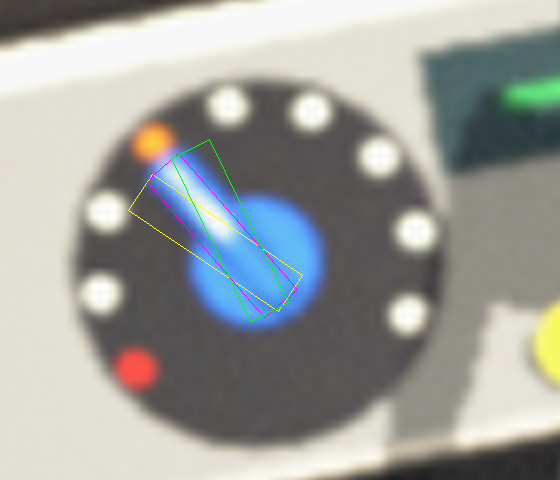

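Both views match the magenta model (click 3), so the pointer rests at the orange dot. The fingertips are above the green button at about (284,210) in the wrist view. Now I'll press it.

```bash
python3 - <<'E'
from h import *
p=np.load("pose.npy")
def st(P,v,m): 
    h=ctrl.move_straight(P,v=v,max_force=m); print(round(current_time_s(),2),h,current_position().round(4),current_ft_force().round(1)); return h
Q=W(p,[-.055,-.135,.09])[0]; st(Q,.1,8)
z=.09
while z>.058:
    z-=.001; Q[2]=z
    h=st(Q,.02,14)
    if h or current_ft_force()[2]>11: break
ctrl.sleep(.3); print(current_position().round(4),current_ft_force().round(1))
overlay(p,"scene",(),"pics/g_s.png",(240,350,190,260),7)
Q[2]=.17; st(Q,.1,None); ctrl.sleep(.3)
overlay(p,"scene",(90,),"pics/h_s.png",(240,350,190,260),7)
E
```

```text
18.12 False [ 0.5644 -0.092   0.0906] [-0.6  0.  -0.2]
18.38 False [ 0.5641 -0.092   0.0895] [ 0.3 -0.1  0.4]
18.62 False [ 0.5639 -0.092   0.088 ] [ 0.1 -0.9 -0.9]
18.88 False [ 0.5638 -0.0919  0.0869] [0.1 0.6 0.3]
19.12 False [ 0.5638 -0.0919  0.0859] [0.1 0.1 0.1]
19.38 False [ 0.5638 -0.092   0.0849] [ 0.8 -0.5  0.7]
19.62 False [ 0.5638 -0.0919  0.0839] [-0.3 -0.5  0.8]
19.88 False [ 0.5638 -0.0919  0.0829] [ 0.5 -0.7  0.5]
20.12 False [ 0.5641 -0.092   0.0822] [ 0.9 -0.5  0.7]
20.38 False [ 0.564  -0.092   0.0811] [-0.1  0.8  2.3]
20.62 False [ 0.5641 -0.092   0.0801] [-0.4  0.4  3. ]
20.88 False [ 0.5641 -0.092   0.0791] [0.2 0.1 2.2]
21.12 False [ 0.5641 -0.092   0.0781] [0.1 0.1 3.3]
21.38 False [ 0.564  -0.092   0.0771] [ 0.3 -0.6  4.6]
21.62 False [ 0.5641 -0.092   0.0763] [0.5 0.9 5.6]
21.88 False [ 0.5641 -0.092   0.0762] [-1.3  0.1 11.9]
[ 0.5641 -0.092   0.0762] [-1.5  0.4 11. ]
23.32 False [ 0.5632 -0.0919  0.1691] [ 0.6  0.4 -0. ]
```

View pics/g_s.png

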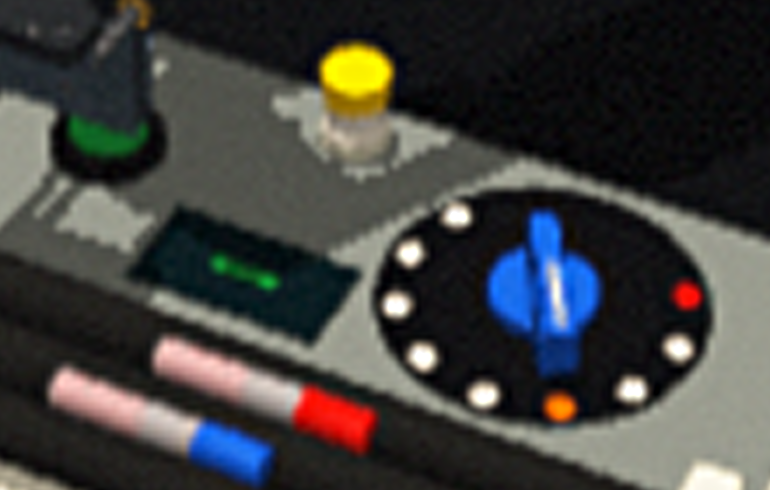

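View pics/h_s.png

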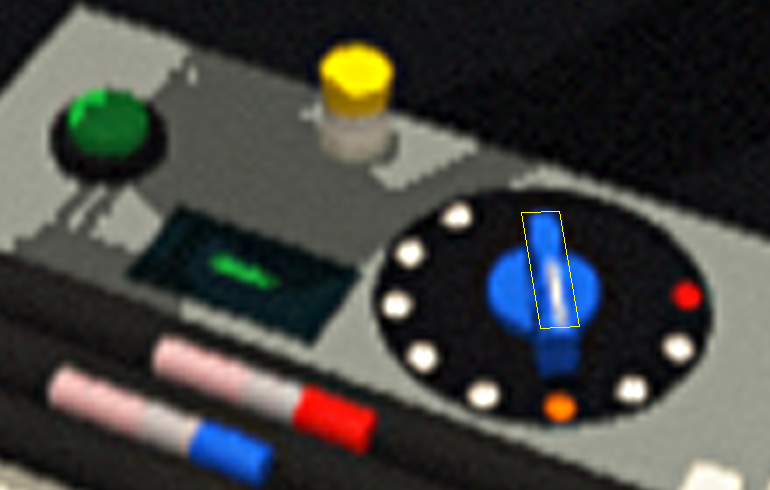

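The press ran about 6 mm, from 0.082 m to 0.076 m, with about 5.6 N just before the hard stop and 12 N on it. The button is back up, the selector still sits at orange, and the tubes and jar haven't moved. I'm handing it in.

```bash
python3 -c "
from h import *
print(current_time_s(),current_ft_force().round(2)); print(ticket.sign_off())"
```

```text
23.675 [-0.23  0.42  0.62]
the job is handed in; nothing more can be done
None
```

The job is done and handed in at 23.7 s of the 62 s allowed. The selector's pointer rests in the click at the orange dot, and the start button has been pressed fully down and is back up.

- **Selector:** I pushed the pointer from click 1 through click 2 to click 3, the orange dot, using one side of the closed fingers so nothing was pinched. After I backed off, the scene and top pictures matched the pointer model at click 3. A scene picture after the press still matched.
- **Start button:** Only after that check did I press it. It travelled about 6 mm, from 0.082 m to 0.076 m. The force rose to about 5.6 N, then 12 N against the hard stop. The last picture shows the button back up and the arm clear of everything.
- **Bystanders:** The last scene crop shows the tubes and the jar where they were. I didn't take a fresh picture of the bottle, pen, rack and tip box, but the arm never went low near them.
- **One disagreement:** The fingertips are slimmer than I assumed, so the pointer lagged the finger by about 5° and I read the first snap too early. I corrected this from the wrist picture before the second snap.

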